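# Couple the hand key to a mould's ejector drive

### The arm

A 6-joint arm with a two-finger parallel gripper is mounted at the origin on the work surface. World frame = base frame: x ahead of the robot, y to its left, z up, the work surface at z = 0. Lengths are in m, angles in rad, forces in N, time in s.
With the tool pointing down it reaches from about 0.425 to 0.95 m from the base axis. Payload 3.5 kg.
Tool frame: the origin (TCP) lies between the finger pads, 19 mm behind the fingertips; this is the grasp point; z points along the fingers, y is the line along which they close (so a half turn about z gives the same grasp; the last joint's range is limited). The gripper opens to 85 mm and grips with 20 to 120 N. Pads are 22 mm wide; open, the fingers measure 114 mm over their backs; the gripper's body (76 mm by 85 mm) begins 54 mm behind the grasp point. The pads swing forward as they close: fully open they stand 13 mm farther back than shut.
Start: joints at [-1.467, 0.286, 1.577, -0, 1.279, -0.15], TCP at [0.17, -0.653, 0.25] pointing down, gripper open.
Joint ranges: [-2.77, 2.77], [-0.9, 2.22], [0.21, 2.48], [-1.53, 4.67], [0.24, 2.81], [-2.84, 2.84]. Speed limits (rad/s): [2.79, 2.79, 3.14, 3.14, 3.14, 3.14].

### API

Orientations are given as a unit quaternion [x, y, z, w].
In Python, from plant import telemetry, vision, ctrl gives the robot as it stands.
- The arm moves only by the tool arm_command, never from a script. Its argument "series" is one flat list of numbers, 7 for each row, row after row: the shift along the tool's x, y, z in cm, then the turn, a rotation vector about the tool's x, y, z in degrees, then the closure, from 0 (fully open) to 1 (shut). A call has 1 to 10 rows; each row is the pose to reach, as a shift and turn from the pose commanded when the call began, along the tool's axes at that moment; what a row does not reach only later rows make up. A row lasts 1/12 s, in which the tool goes at most 41.7 mm and 7.16 degrees, less where a joint would pass 70% of its speed; a pose out of reach is approached as far as the arm can. A call with a gripper value outside its range is refused whole. The fingers move at their own pace and stop on an object; "force" is the grip in N (left out, the last holds). Time passes only in rows, so rows that repeat a pose let the fingers close. It gives the time, the measured TCP pose, the force, the opening and the grip force at its end, in the units of the state.
- telemetry.get_state(): the state, without advancing time (a new reading comes with each control period).
- vision.read_camera(name): name is "side" or "top" or "wrist"; returns a dict with "color" (420x560x3 uint8, blue, green, red), "K" (3x3 intrinsics, pixels), "D" ([k1, k2, p1, p2, k3] as OpenCV has them; the pictures are not rectified), "rvec" (rotation vector, rad) and "tvec" (3), from world to camera coordinates, as OpenCV has them; the wrist camera has in their place "T_tool_cam" (4x4, takes a point from camera to tool coordinates, whose origin is the TCP and whose axes are the flange's). Camera axes: x right, y down, z forward; pixel columns grow to the right and rows downward; lengths in m; the calibration is good to about 2 mm. A picture is of the moment at which its call begins: read the wrist's pose just before it. There is no depth.
- ctrl.sign_off(): hands the job in; it is judged then, once.
The state is a dict: "time": time; "qpos": joint angles; "dq": joint speeds; "joint_efforts": joint torques, N m; "eef_pos": TCP position; "tcp_rot": TCP orientation; "contact_force": force on the tool from outside, world axes, zero at the start; "wrist_torque": the same for the moment, N m; "opening": opening from 0.0 (shut) to 1.0 (fully open); "finger_force": force on a finger pad.
Only numpy, scipy, OpenCV 4.12 (cv2) and the standard library are available. Lean on these libraries where they do the work, as an engineer would, in place of code of your own. Each camera call takes 0.05 s, during which the arm holds its last target. There are 200 camera calls.

### The job

Make the mould's ejector drive ready for turning by hand: on the grey push-button box press the largest button fully (drive stop), let it come up, then press the smallest one fully (drive lock), and leave the middle-sized one alone. Then take the shaft with the flat bar handle out of the wooden rack, put it upright into the round steel boss on the mould plate, turn it until its key slips into the keyway and push on against the spring until its flange sits fully down on the boss. Finish while still gripping the handle and holding the shaft pressed down there, and do not disturb the other things on the bench.

Things in the scene. Friction and masses are not known exactly. Their poses are not given: they have to be found in the camera images.
- shaft: Loose steel hand key, about 0.26 kg, upright in one of the rack's two holes, turned up to 0.6 rad from the world axes. Origin: centre of its lower tip, 24 mm above the bench at the start; z up. From the tip: 0 to 20 mm plain round pilot, 20 mm diameter, tip bevelled; 20 to 36 mm with a key on the +x side, 7 mm wide, reaching 15 mm from the axis; 36 to 42 mm flange; 42 to 92 mm handle
- grip (a point): middle of the shaft's flat bar handle, on the axis 69 mm above the tip; axes as the shaft's. The handle measures 34 mm along x, 20 mm along y (grip it across y) and 50 mm in height
- shoulder (a point): centre of the underside of the shaft's flange, 36 mm above the tip; axes as the shaft's. The flange is 46 mm in diameter, 6 mm thick, and has a pointer lug 8 mm wide, reaching 30 mm from the axis, on the +x side, directly above the key
- plate: fixed aluminium mould plate 220 x 160 x 15 mm with 16 small pins up to 32 mm high on its +x half; origin: centre of its underside; turned at most 0.25 rad from the world axes. The boss, a fixed steel cylinder of 63 mm diameter, 50 mm high, stands on it at x = -55 mm, y = 0. The boss's keyway points somewhere within 0.5 rad either side of the plate's +x
- mouth (a point): centre of the boss's top, 65 mm above the bench, z up; axes as the plate's, they do NOT show the keyway. Bore 22 mm diameter, not bevelled; keyway 9.5 mm wide, to 16.5 mm from the axis, visible from above. Find it by camera or by feel, turning with a light push: the key rides on the boss's top, flange 16 mm up, until it is within about 0.1 rad of the keyway
- sleeve (a joint): spring sleeve inside the bore, 28 mm below the mouth: 0 when up, grows as the shaft pushes it down (m). It needs about 6 N to start and 12 N at 8 mm, where the flange sits on the boss; it lifts the shaft again if this is let go
- stop (a joint): the largest button (38 mm diameter), drive stop: 0 up, 0.006 fully down (m), spring, 5 N at the bottom
- stop_top (a point): centre of the top of the largest button, 52 mm above the bench; moves with it. The cap stands 10 mm out of its housing
- lock (a joint): the smallest button (17 mm diameter), drive lock: 0 up, 0.006 fully down (m), spring, 5 N at the bottom
- lock_top (a point): centre of the top of the smallest button, 52 mm above the bench; moves with it. The cap stands 10 mm out of its housing
- jog (a joint): the middle-sized button (27 mm diameter), to be left alone: 0 up, 0.006 fully down (m)
- jog_top (a point): centre of the top of the middle-sized button, 52 mm above the bench
- panel: fixed grey push-button box 75 x 180 x 30 mm (x, y, z), origin at the centre of its underside; the three buttons stand in a row along its y, 58 mm apart, in varying order
- rack: fixed wooden rack 170 x 75 x 60 mm, origin at the centre of its underside; two through holes of 33 mm diameter at x = -42 and +42 mm. It holds the shaft and the drift
- drift: plain round drift with a round knob of 36 mm diameter, 85 mm long, upright in the rack's other hole; origin at its lower tip. Leave alone
- wrench: loose wrench 180 mm long, lying between robot and plate. Leave alone
- brush: loose brush 170 mm long, lying between robot and button box. Leave alone
- can: metal can, 56 mm diameter, 130 mm high, at the back left. Leave alone
- jar: jar, 64 mm diameter, 70 mm high, at the back right. Leave alone
- collar: steel ring, 30 mm diameter, 12 mm high, lying on the plate beside the boss. Leave alone
- pillar: upright steel pin, 30 mm diameter, 70 mm high, behind the button box. Leave alone

How it is judged:
On the way, in this order (a step that is already met when the one before it is completed fails the run):
1. the largest button is pressed down, alone (value of joint stop above 0.0042 m and value of joint lock below 0.002 m), for 0.1 s.
2. the smallest button is pressed down, alone, the largest one up again (value of joint lock above 0.0042 m and value of joint stop below 0.002 m), for 0.1 s.
3. the shaft is lifted out of the rack (height (world z) of shaft above 0.055 m), for 0.1 s.
At the end, for the whole second after the job is handed in: The shaft stands upright (within 0.08 rad) in the boss, on its axis within 3 mm, its flange down on the boss within 2 mm, the spring sleeve pushed down more than 5 mm, still, and the fingers grip its handle (TCP within 35 mm of the handle's middle); both pressed buttons are up again (horizontal distance between shoulder and mouth below 0.003 m and z of shoulder in the frame of mouth between -0.003 and 0.002 m and angle between shaft's own z axis and vertical below 0.08 rad and value of joint sleeve above 0.005 m and contact force between the fingers and shaft above 3 N and distance between the grasp point and grip below 0.035 m and linear speed of shaft below 0.01 m/s and value of joint each of stop, lock below 0.002 m); the arm keeps its last pose, push and grip.
It fails at once if the middle-sized button is pressed (value of joint jog above 0.003 m).
It fails at once if the drift, wrench, brush, can, jar, collar or pillar is disturbed (moved more than 30 to 40 mm) (distance of any of drift, collar from where it was at the start of the episode above 0.03 m or distance of any of wrench, brush, can, jar, pillar from where it was at the start of the episode above 0.04 m).
It also fails if it takes over 67 s, if anything falls off the work surface, if the arm or the gripper's body presses on something with over 40 N, if the wrist force passes 120 N, or if a joint passes its speed limit or range.

## Working session

There is one attempt and no reset: what is moved stays moved. The work goes in short steps, Python scripts to look and compute and a tool call to move; the robot and the scene stay as the last step left them, time stands still between calls to the robot, and variables do not carry over. Pictures are saved under pics/ and viewed, at most 10 in all, crops included, and the job is handed in when it is done.

Besides the shell and the picture viewer there is one more tool, called after "Request:" as name(argument=value, ...), one argument or row to a line, values as JSON. arm_command: Moves the arm, as the interface text tells. Its arguments: {"type":"object","properties":{"series":{"type":"array","items":{"type":"number"}},"force":{"type":"number"}},"required":["series"]}

```bash
ls; mkdir -p pics
python3 - <<'E'
from plant import telemetry, vision
import cv2,numpy as np
s=telemetry.get_state(); print(s)
ims=[]
for n in ["top","side"]:
    c=vision.read_camera(n); cv2.imwrite(f"pics/{n}0.png",c["color"]); print(n,c["K"],c["D"],c["rvec"],c["tvec"])
c=vision.read_camera("wrist");cv2.imwrite("pics/wrist0.png",c["color"]);print(c["K"],c["D"],c["T_tool_cam"])
E
```

```text
pics
{'time': 0.0, 'qpos': array([-1.46697713e+00,  2.87197221e-01,  1.57822490e+00, -9.53470366e-06,
        1.27860502e+00, -1.49979353e-01]), 'dq': array([ 0.00102131, -0.00158895,  0.00121058, -0.00041191,  0.00152655,
        0.00016577]), 'joint_efforts': array([ 4.77471349e-04, -4.05983698e+01, -2.92625248e+01, -1.11389033e-04,
        5.82581299e-03,  2.03506937e-05]), 'eef_pos': array([ 0.16945435, -0.65272827,  0.24860016]), 'tcp_rot': array([ 9.91958177e-01,  1.26560236e-01,  2.35292662e-05, -1.21702813e-03]), 'contact_force': array([ 0.52695408,  0.65337499, -0.48284326]), 'wrist_torque': array([-0.02319506, -0.01925897,  0.01721023]), 'finger_force': 0.0, 'opening': 1.001812460141665}
top [[462.27257078   0.         291.19139244]
 [  0.         462.27257078 206.35422997]
 [  0.           0.           1.        ]] [-0.10553686  0.          0.          0.          0.        ] [ 2.13223195 -2.11788762  0.19984298] [0.02687932 0.59369314 0.96821174]
side [[412.23444395   0.         278.94207695]
 [  0.         412.23444395 210.2158756 ]
 [  0.           0.           1.        ]] [0.03140382 0.         0.         0.         0.        ] [ 0.92702043 -2.42914056  1.14454346] [0.42452353 0.29125729 0.76328625]
[[374.07216435   0.         289.1116251 ]
 [  0.         374.07216435 208.80499274]
 [  0.           0.           1.        ]] [0.03375498 0.         0.         0.         0.        ] [[ 1.04559269e-03 -9.65983493e-01 -2.58601622e-01  6.52430779e-02]
 [ 9.99999215e-01  8.31573044e-04  9.36985762e-04  1.22449637e-04]
 [-6.90066641e-04 -2.58602398e-01  9.65983604e-01 -1.23041321e-01]
 [ 0.00000000e+00  0.00000000e+00  0.00000000e+00  1.00000000e+00]]
```

View pics/top0.png

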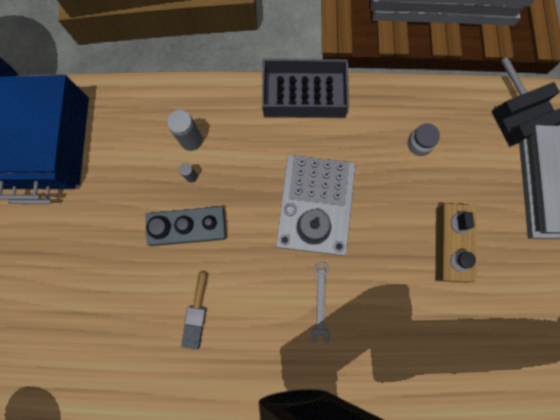

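View pics/side0.png

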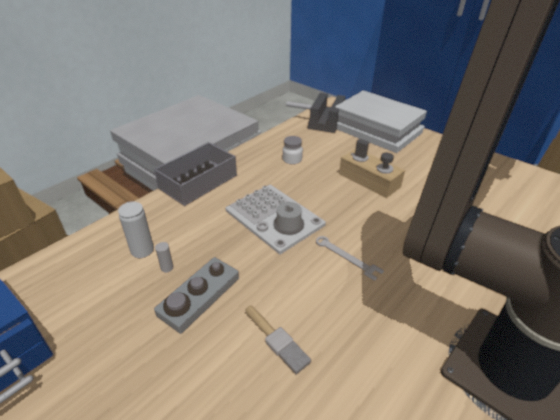

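The top view shows the panel with the large button at about (158,227), the middle one at (184,225) and the small one at (209,222). The boss is at (313,226), the shaft with the bar handle at (464,222), and the drift at (463,260). Next I'll set up helpers and measure.

```bash
cat > h.py <<'E'
import numpy as np,cv2
from scipy.spatial.transform import Rotation as R
from plant import telemetry, vision
def cam(n):
    if n=="wrist":
        s=telemetry.get_state(); c=vision.read_camera(n)
        T=np.eye(4);T[:3,:3]=R.from_quat(s["tcp_rot"]).as_matrix();T[:3,3]=s["eef_pos"]
        W=T@np.array(c["T_tool_cam"]); c["Rw"],c["C"]=W[:3,:3],W[:3,3]
    else:
        c=vision.read_camera(n); Rm=cv2.Rodrigues(np.array(c["rvec"]))[0]
        c["Rw"],c["C"]=Rm.T,-Rm.T@np.array(c["tvec"]).ravel()
    return c
def pix2w(c,p,z):
    u=cv2.undistortPoints(np.array(p,float).reshape(-1,1,2),np.array(c["K"]),np.array(c["D"])).reshape(-1,2)
    d=np.c_[u,np.ones(len(u))]@c["Rw"].T
    return c["C"]+d*((z-c["C"][2])/d[:,2])[:,None]
def w2pix(c,P):
    rv=cv2.Rodrigues(c["Rw"].T)[0]; tv=-c["Rw"].T@c["C"]
    return cv2.projectPoints(np.array(P,float).reshape(-1,3),rv,tv,np.array(c["K"]),np.array(c["D"]))[0].reshape(-1,2)
def totool(P):
    s=telemetry.get_state()
    return R.from_quat(s["tcp_rot"]).inv().apply(np.array(P)-s["eef_pos"])*100
E
python3 - <<'E'
from h import *
c=cam("top")
print(c["C"])
for n,p,z in [("big",(158,227),.052),("mid",(184,225),.052),("small",(209,222),.052),("boss",(313,225),.065),("shaft",(466,221),.116),("drift",(466,260),.1)]:
    print(n,pix2w(c,[p],z).round(4))
g=c["color"]
crop=lambda x,y,w,h:cv2.resize(g[y:y+h,x:x+w],None,fx=5,fy=5,interpolation=cv2.INTER_CUBIC)
a=crop(140,200,100,50)   # 500x250
b=crop(280,190,60,70) #300x350
d=crop(435,195,55,70)
M=np.zeros((600,800,3),np.uint8); M[:250,:500]=a; M[250:600,:300]=b; M[250:600,400:675]=d
cv2.imwrite("pics/m1.png",cv2.convertScaleAbs(M,alpha=1.6,beta=10))
E
```

```text
[0.40472381 0.03231151 1.06102904]
big [[0.5454 0.3264 0.052 ]]
mid [[0.5504 0.2681 0.052 ]]
small [[0.5576 0.2126 0.052 ]]
boss [[ 0.5507 -0.0168  0.065 ]]
shaft [[ 0.5533 -0.3368  0.116 ]]
drift [[ 0.4726 -0.3382  0.1   ]]
```

View pics/m1.png

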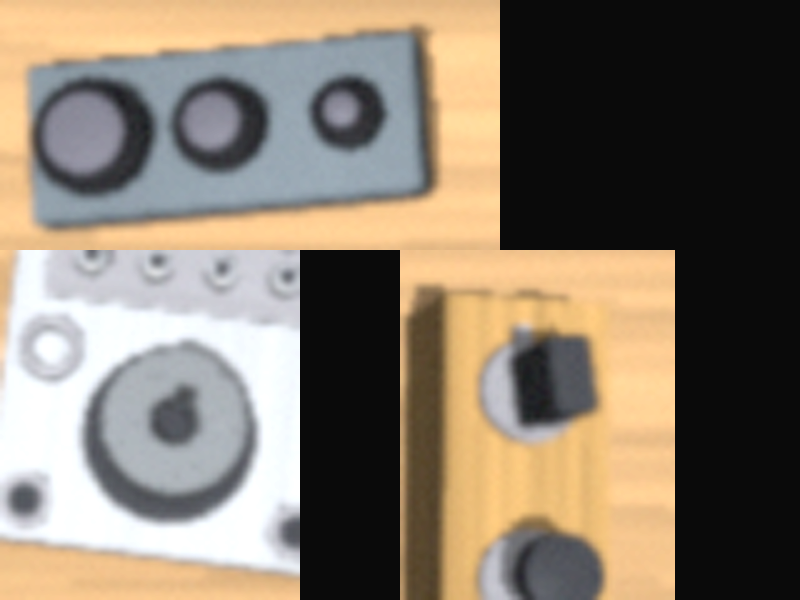

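The enlarged crops show:
- **Button tops:** (83,134), (212,121) and (342,109).
- **Boss:** bore at (174,419), with the keyway pointing to (187,393).
- **Shaft:** handle-top corners near (553,347), (589,338), (597,410) and (562,418), with the lug at (523,332).

```bash
cat >> h.py <<'E'
def plan(P,yaw):
    s=telemetry.get_state(); q=R.from_quat(s["tcp_rot"])
    T=R.from_euler('z',yaw)*R.from_euler('x',np.pi)
    print("at",s["eef_pos"].round(4),"shift cm",totool(P).round(2),"turn deg",np.degrees((q.inv()*T).as_rotvec()).round(1),"F",s["contact_force"].round(1),"t",round(s["time"],2))
E
python3 - <<'E'
from h import *
c=cam("top")
f=lambda p,ox,oy,dx,dy:[(p[0]-dx+.5)/5-.5+ox,(p[1]-dy+.5)/5-.5+oy]
for n,p in [("big",(83,134)),("mid",(212,121)),("small",(342,109))]:
    print(n,pix2w(c,[f(p,140,200,0,0)],.052).round(4))
b=pix2w(c,[f(p,280,190,0,250) for p in [(174,419),(187,393)]],.065);d=b[1]-b[0];print("boss",b[0].round(4),"keyway",np.arctan2(d[1],d[0]).round(3),np.hypot(*d[:2]))
h=pix2w(c,[f(p,435,195,400,250) for p in [(553,347),(589,338),(597,410),(562,418)]],.116)
print("handle",h.mean(0),[np.linalg.norm(h[i]-h[(i+1)%4]).round(4) for i in range(4)])
d=h[0]-h[3]+h[1]-h[2];print("yaw",np.arctan2(d[1],d[0]))
print("lug",pix2w(c,[f((523,332),435,195,400,250)],.066))
for w in [(.46,-.32,.25),(.55,.15,.2),(.5454,.3264,.12)]: plan(w,.1)
E
```

```text
big [[0.5467 0.3305 0.052 ]]
mid [[0.553  0.2727 0.052 ]]
small [[0.5589 0.2149 0.052 ]]
boss [ 0.5542 -0.0199  0.065 ] keyway -0.46 0.012847540542277486
handle [ 0.55499921 -0.34484061  0.116     ] [np.float64(0.0165), np.float64(0.0307), np.float64(0.0158), np.float64(0.0303)]
yaw 0.05818565925646724
lug [[ 0.58358694 -0.34212343  0.066     ]]
at [ 0.1695 -0.6531  0.2494] shift cm [ 3.648e+01 -2.495e+01 -3.000e-02] turn deg [-0.1 -0.   8.8] F [ 0.3 -0.5 -0. ] t 0.25
at [ 0.1695 -0.6531  0.2494] shift cm [ 57.   -68.18   5.02] turn deg [-0.1 -0.   8.8] F [ 0.3 -0.5 -0. ] t 0.25
at [ 0.1695 -0.6531  0.2494] shift cm [ 60.98 -85.36  13.04] turn deg [-0.1 -0.   8.8] F [ 0.3 -0.5 -0. ] t 0.25
```

Request:
arm_command(
  series=[36.5,-25,0,0,0,8.8,1,36.5,-25,0,0,0,8.8,1,36.5,-25,0,0,0,8.8,1,36.5,-25,0,0,0,8.8,1,36.5,-25,0,0,0,8.8,1,36.5,-25,0,0,0,8.8,1,36.5,-25,0,0,0,8.8,1,36.5,-25,0,0,0,8.8,1,36.5,-25,0,0,0,8.8,1,36.5,-25,0,0,0,8.8,1],
  force=40,
)

```text
time: 1.08
eef_pos: [0.4441, -0.3373, 0.2502]
tcp_rot: [0.999, 0.05, 0.0, 0.0]
contact_force: [0.7, -0.5, -1.8]
opening: -0.001
finger_force: 0.0
```

```bash
python3 -c "
from h import *
plan((.52,.05,.22),.1);plan((.547,.33,.12),.1)"
```

```text
at [ 0.4441 -0.3373  0.2502] shift cm [ 11.42 -37.78   3.01] turn deg [ 0. -0.  0.] F [ 0.7 -0.5 -1.8] t 1.08
at [ 0.4441 -0.3373  0.2502] shift cm [ 16.9  -65.38  13.  ] turn deg [ 0. -0.  0.] F [ 0.7 -0.5 -1.8] t 1.08
```

Request:
arm_command(
  series=[11.4,-37.8,3,0,0,0,1,11.4,-37.8,3,0,0,0,1,11.4,-37.8,3,0,0,0,1,11.4,-37.8,3,0,0,0,1,11.4,-37.8,3,0,0,0,1,11.4,-37.8,3,0,0,0,1,11.4,-37.8,3,0,0,0,1,11.4,-37.8,3,0,0,0,1,11.4,-37.8,3,0,0,0,1,11.4,-37.8,3,0,0,0,1],
)

```text
time: 1.92
eef_pos: [0.5185, 0.0523, 0.2198]
tcp_rot: [0.999, 0.052, -0.0, -0.001]
contact_force: [0.8, 0.2, 0.1]
opening: 0.001
finger_force: 0.0
```

Run:
```python
from h import *
plan((.547,.33,.12),.1)
c=cam("wrist");cv2.imwrite("pics/w1.png",c["color"])
print(w2pix(c,[(.554,-.02,.065),(.547,.33,.052),(.559,.215,.052)]))
```

```text
at [0.5185 0.0523 0.2198] shift cm [  5.69 -27.32  10.01] turn deg [-0.1 -0.   0.2] F [0.8 0.2 0.1] t 1.92
[[390.87385444 160.81301469]
 [-84.08185485 116.78518637]
 [ 78.04057586 118.68719208]]
```

View pics/w1.png

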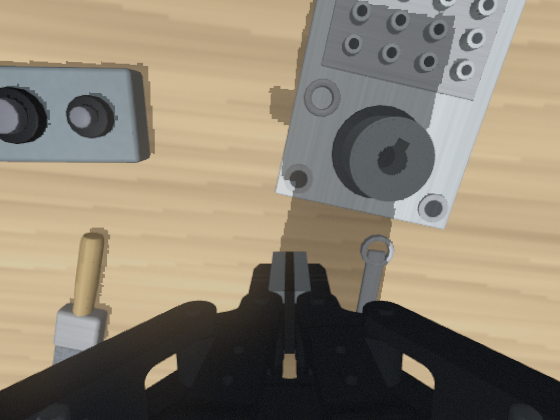

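Request:
arm_command(
  series=[5.7,-27.3,10,0,0,0,1,5.7,-27.3,10,0,0,0,1,5.7,-27.3,10,0,0,0,1,5.7,-27.3,10,0,0,0,1,5.7,-27.3,10,0,0,0,1,5.7,-27.3,10,0,0,0,1,5.7,-27.3,10,0,0,0,1,5.7,-27.3,10,0,0,0,1,5.7,-27.3,10,0,0,0,1],
)

```text
time: 2.72
eef_pos: [0.547, 0.3273, 0.1181]
tcp_rot: [0.999, 0.052, -0.001, 0.001]
contact_force: [-0.6, -1.1, 0.3]
opening: -0.003
finger_force: 0.0
```

In the wrist picture the small button is at (80,118), the bore at (392,159) and the keyway tip at (402,143). The projections from the top camera fall within about 2 px of these. I'll press the large button now.

Request:
arm_command(
  series=[0,0,3,0,0,0,1,0,0,4.5,0,0,0,1,0,0,5,0,0,0,1,0,0,5.3,0,0,0,1,0,0,5.5,0,0,0,1,0,0,5.5,0,0,0,1,0,0,5.5,0,0,0,1],
)

```text
time: 3.3
eef_pos: [0.549, 0.3254, 0.0666]
tcp_rot: [0.999, 0.05, 0.001, -0.0]
contact_force: [-1.7, -2.2, 4.0]
opening: 0.006
finger_force: 1.9
```

Request:
arm_command(
  series=[0,0,0.2,0,0,0,1,0,0,0.4,0,0,0,1,0,0,0.4,0,0,0,1,0,0,0.4,0,0,0,1],
)

```text
time: 3.63
eef_pos: [0.5494, 0.3258, 0.0646]
tcp_rot: [0.999, 0.05, 0.001, 0.0]
contact_force: [-5.5, -4.2, 14.1]
opening: -0.002
finger_force: 7.2
```

The force of 14 N shows the button is fully down. Next I'll lift and cross over to the small button.

Request:
arm_command(
  series=[0,0,-3,0,0,0,1,0,0,-5,0,0,0,1,0,4,-5,0,0,0,1,2.4,8,-5,0,0,0,1,2.4,11.2,-5,0,0,0,1,2.4,11.2,-5,0,0,0,1,2.4,11.2,-5,0,0,0,1],
)

```text
time: 4.22
eef_pos: [0.5841, 0.2152, 0.111]
tcp_rot: [0.999, 0.048, 0.001, -0.0]
contact_force: [0.1, -0.4, -0.2]
opening: 0.001
finger_force: 0.0
```

```bash
python3 -c "
from h import *
plan((.559,.215,.065),.1)"
```

```text
at [0.5841 0.2152 0.111 ] shift cm [-2.51 -0.22  4.6 ] turn deg [-0.  -0.1 -0.2] F [ 0.1 -0.4 -0.2] t 4.22
```

Request:
arm_command(
  series=[-2.5,-0.2,0,0,0,0,1,-2.5,-0.2,0,0,0,0,1,-2.5,-0.2,2.5,0,0,0,1,-2.5,-0.2,3.8,0,0,0,1,-2.5,-0.2,4.3,0,0,0,1,-2.5,-0.2,4.7,0,0,0,1,-2.5,-0.2,4.8,0,0,0,1,-2.5,-0.2,4.8,0,0,0,1,-2.5,-0.2,4.8,0,0,0,1],
)

```text
time: 4.97
eef_pos: [0.5574, 0.2171, 0.0647]
tcp_rot: [0.999, 0.05, -0.002, -0.0]
contact_force: [-7.1, 0.0, 9.8]
opening: 0.002
finger_force: 4.9
```

Request:
arm_command(
  series=[0,0,0.2,0,0,0,1,0,0,0.2,0,0,0,1,0,0,0.2,0,0,0,1,0,0,-3,0,0,0,1,0,0,-7,0,0,0,1,0,0,-11,0,0,0,1,0,0,-15,0,0,0,1,0,0,-15,0,0,0,1],
)

```text
time: 5.63
eef_pos: [0.5632, 0.2178, 0.2243]
tcp_rot: [0.999, 0.05, 0.009, -0.001]
contact_force: [1.0, 1.0, 1.2]
opening: 0.002
finger_force: 0.0
```

```bash
python3 -c "
from h import *
plan((.52,-.02,.26),.1);plan((.52,-.33,.26),.06)"
```

```text
at [0.5632 0.2178 0.2243] shift cm [-6.62 23.21 -3.74] turn deg [-0.1 -1.   0.1] F [1.  1.  1.2] t 5.63
at [0.5632 0.2178 0.2243] shift cm [-9.75 54.05 -3.86] turn deg [-0.1 -1.   2.3] F [1.  1.  1.2] t 5.63
```

Request:
arm_command(
  series=[-6.6,23.2,0,0,0,0,0.3,-6.6,23.2,0,0,0,0,0.3,-6.6,23.2,0,0,0,0,0.3,-6.6,23.2,0,0,0,0,0.3,-6.6,23.2,0,0,0,0,0.3,-6.6,23.2,0,0,0,0,0.3,-6.6,23.2,0,0,0,0,0.3,-6.6,23.2,0,0,0,0,0.3,-6.6,23.2,0,0,0,0,0.3],
)

```text
time: 6.38
eef_pos: [0.5159, -0.021, 0.213]
tcp_rot: [0.999, 0.05, 0.0, -0.0]
contact_force: [0.3, 0.0, 0.1]
opening: 0.699
finger_force: 0.0
```

Run:
```python
from h import *
c=cam("wrist");cv2.imwrite("pics/w2.png",c["color"])
p=w2pix(c,[(.554,-.02,.065)])[0];print(p)
x,y=(p-60).astype(int);x=max(x,0);y=max(y,0);print("origin",x,y)
cv2.imwrite("pics/w2c.png",cv2.convertScaleAbs(cv2.resize(c["color"][y:y+120,x:x+120],None,fx=4,fy=4,interpolation=cv2.INTER_CUBIC),alpha=1.5))
np.savez("w2.npz",**{k:c[k] for k in("K","D","Rw","C")})
plan((.53,-.33,.24),.06)
```

```text
[292.63189156 148.01069678]
origin 232 88
at [ 0.516  -0.0205  0.213 ] shift cm [-1.73 30.93 -2.71] turn deg [-0.  -0.   2.4] F [0.1 0.4 0.2] t 6.43
```

View pics/w2c.png

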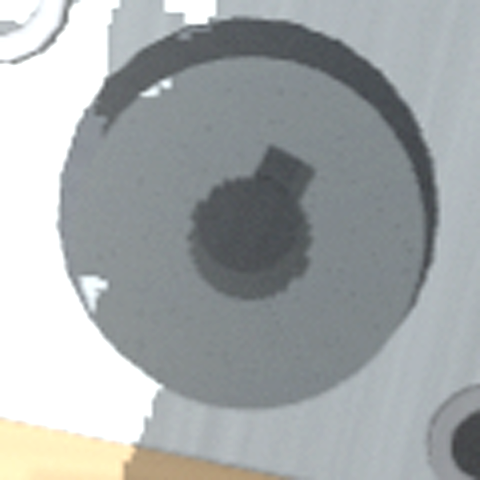

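The close crop shows the bore centred at about (250,237) and the keyway's outer edge from (270,147) to (315,170). I'll convert those to positions and go on to the rack.

Run:
```python
from h import *
c=np.load("w2.npz")
f=lambda x,y:[(x+.5)/4-.5+232,(y+.5)/4-.5+88]
b=pix2w(c,[f(250,237),f(292,158),f(242,233)],.065);print(b.round(4));d=b[1]-b[0];print(np.arctan2(d[1],d[0]),np.hypot(*d[:2]))
```

```text
[[ 0.5549 -0.021   0.065 ]
 [ 0.5694 -0.0269  0.065 ]
 [ 0.5555 -0.0195  0.065 ]]
-0.3894414870335856 0.015670553301989982
```

Request:
arm_command(
  series=[-1.7,30.9,-2.7,0,0,2.4,0,-1.7,30.9,-2.7,0,0,2.4,0,-1.7,30.9,-2.7,0,0,2.4,0,-1.7,30.9,-2.7,0,0,2.4,0,-1.7,30.9,-2.7,0,0,2.4,0,-1.7,30.9,-2.7,0,0,2.4,0,-1.7,30.9,-2.7,0,0,2.4,0,-1.7,30.9,-2.7,0,0,2.4,0,-1.7,30.9,-2.7,0,0,2.4,0,-1.7,30.9,-2.7,0,0,2.4,0],
)

```text
time: 7.27
eef_pos: [0.5304, -0.3299, 0.2395]
tcp_rot: [1.0, 0.029, -0.0, -0.001]
contact_force: [-0.0, 0.1, -0.1]
opening: 1.006
finger_force: 0.0
```

Run:
```python
from h import *
c=cam("wrist")
p=w2pix(c,[(.555,-.345,.116)])[0];print(p)
x,y=(p-[70,70]).astype(int);x=max(x,0);y=max(y,0);print("origin",x,y)
cv2.imwrite("pics/w3c.png",cv2.convertScaleAbs(cv2.resize(c["color"][y:y+150,x:x+150],None,fx=4,fy=4,interpolation=cv2.INTER_CUBIC),alpha=1.7,beta=15))
np.savez("w3.npz",**{k:c[k] for k in("K","D","Rw","C")})
plan((.53,-.33,.24),.06)
```

```text
[313.60200373 173.4500515 ]
origin 243 103
at [ 0.5303 -0.3289  0.2394] shift cm [-0.04  0.11 -0.06] turn deg [-0.1  0.  -0. ] F [ 0.7 -0.5 -0.4] t 7.32
```

View pics/w3c.png

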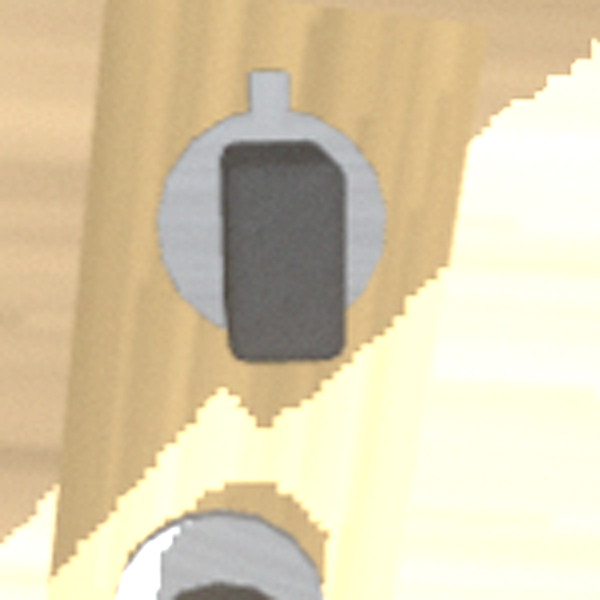

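The crop shows the flange disc centred at (271,222) and the lug tip at (269,70). The handle top spans about x 232–343, y 165–360.

Run:
```python
from h import *
c=np.load("w3.npz")
f=lambda x,y:[(x+.5)/4-.5+243,(y+.5)/4-.5+103]
b=pix2w(c,[f(271,222),f(269,70),f(157,222),f(385,222)],.066);print(b.round(4));d=b[1]-b[0];print(np.arctan2(d[1],d[0]),np.hypot(*d[:2]),b[2]-b[3])
t=pix2w(c,[f(288,262),f(232,262),f(343,262)],.116);print(t.round(4))
plan((b[0][0],b[0][1],.15),np.arctan2(d[1],d[0]))
```

```text
[[ 0.5588 -0.3453  0.066 ]
 [ 0.5879 -0.3427  0.066 ]
 [ 0.5575 -0.3228  0.066 ]
 [ 0.5601 -0.3678  0.066 ]]
0.08831070121340784 0.029202692835211368 [-0.00267126  0.04500982  0.        ]
[[ 0.5586 -0.3454  0.116 ]
 [ 0.558  -0.3361  0.116 ]
 [ 0.5591 -0.3545  0.116 ]]
at [ 0.5303 -0.3289  0.2394] shift cm [2.75 1.82 8.93] turn deg [-0.1  0.  -1.6] F [ 0.7 -0.5 -0.4] t 7.32
```

Request:
arm_command(
  series=[2.8,1.8,4,0,0,-1.4,0.2,2.8,1.8,8,0,0,-1.4,0.2,2.8,1.8,8,0,0,-1.4,0.2,2.8,1.8,11,0,0,-1.4,0.2,2.8,1.8,13,0,0,-1.4,0.2,2.8,1.8,14.6,0,0,-1.4,0.2,2.8,1.8,14.6,0,0,-1.4,0.2,2.8,1.8,14.6,0,0,-1.4,0.2],
)

```text
time: 7.98
eef_pos: [0.5586, -0.3447, 0.0938]
tcp_rot: [0.999, 0.042, -0.001, -0.001]
contact_force: [0.4, -0.0, 0.7]
opening: 0.797
finger_force: 0.0
```

```bash
python3 -c "
from h import *
plan((.5587,-.3453,.093),.08)"
```

```text
at [ 0.5586 -0.3447  0.0938] shift cm [0.01 0.06 0.08] turn deg [-0.1  0.1  0.3] F [ 0.4 -0.   0.7] t 7.98
```

Request:
arm_command(
  series=[0,0,0,0,0,0,1,0,0,0,0,0,0,1,0,0,0,0,0,0,1,0,0,0,0,0,0,1,0,0,0,0,0,0,1,0,0,0,0,0,0,1,0,0,0,0,0,0,1,0,0,0,0,0,0,1],
  force=70,
)

```text
time: 8.65
eef_pos: [0.5594, -0.3472, 0.0958]
tcp_rot: [0.999, 0.041, 0.001, 0.0]
contact_force: [-1.2, 2.6, 6.1]
opening: 0.22
finger_force: 69.5
```

Request:
arm_command(
  series=[0,0,-1,0,0,0,1,0,0,-3,0,0,0,1,0,0,-6,0,0,0,1,0,0,-9,0,0,0,1,0,0,-10,0,0,0,1,0,0,-10,0,0,0,1,0,0,-10,0,0,0,1],
  force=100,
)

```text
time: 9.23
eef_pos: [0.5582, -0.3465, 0.1931]
tcp_rot: [0.999, 0.041, -0.0, -0.0]
contact_force: [-0.7, 0.3, -3.6]
opening: 0.224
finger_force: 97.8
```

```bash
python3 -c "
from h import *
s=telemetry.get_state();print(s['opening'],s['finger_force'])
c=cam('wrist');cv2.imwrite('pics/w4.png',cv2.convertScaleAbs(c['color'],alpha=1.5))
plan((.555,-.0205,.18),-.43)"
```

```text
0.22392582715104142 97.76475191116333
at [ 0.5576 -0.346   0.1915] shift cm [  2.43 -32.45   1.23] turn deg [-0.1  0.2 29.4] F [-0.1 -1.  -3.6] t 9.28
```

View pics/w4.png

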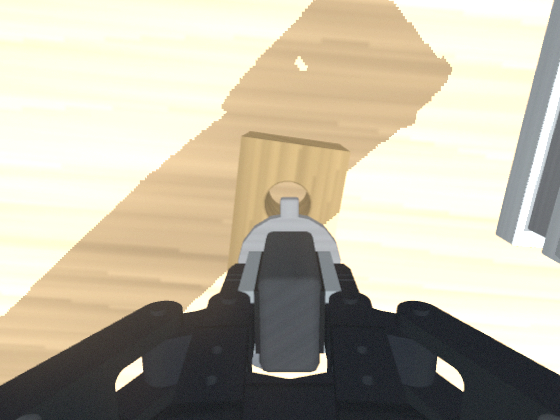

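The picture shows the handle held squarely, with the lug tip at (290,198) on the tool's x line. I'll check its offset along tool x.

Run:
```python
from h import *
c=cam("wrist"); s=telemetry.get_state()
p=pix2w(c,[(290,198),(290,217),(242,260),(338,260)],s["eef_pos"][2]-.027)
print(totool(p).round(2))
```

```text
[[ 2.98  0.1   2.69]
 [ 2.16  0.1   2.69]
 [ 0.22 -1.98  2.71]
 [ 0.23  2.18  2.69]]
```

Request:
arm_command(
  series=[2.4,-32.5,0,0,0,29.4,1,2.4,-32.5,0,0,0,29.4,1,2.4,-32.5,0,0,0,29.4,1,2.4,-32.5,0,0,0,29.4,1,2.4,-32.5,0,0,0,29.4,1,2.4,-32.5,0,0,0,29.4,1,2.4,-32.5,0,0,0,29.4,1,2.4,-32.5,0,0,0,29.4,1,2.4,-32.5,0,0,0,29.4,1,2.4,-32.5,0,0,0,29.4,1],
)

```text
time: 10.17
eef_pos: [0.5543, -0.0188, 0.1915]
tcp_rot: [0.977, -0.212, -0.002, 0.0]
contact_force: [0.5, -0.3, -3.1]
opening: 0.219
finger_force: 98.9
```

```bash
python3 -c "
from h import *
plan((.555,-.0205,.14),-.43)
c=cam('wrist')
cv2.imwrite('pics/w5.png',cv2.convertScaleAbs(c['color'],alpha=1.5))
"
```

```text
at [ 0.5543 -0.0188  0.1915] shift cm [0.16 0.12 5.15] turn deg [0.1 0.2 0.2] F [ 0.5 -0.3 -3.1] t 10.17
```

Request:
arm_command(
  series=[0.1,0.1,2,0,0,0,1,0.1,0.1,4,0,0,0,1,0.1,0.1,5,0,0,0,1,0.1,0.1,5.5,0,0,0,1,0.1,0.1,5.8,0,0,0,1,0.1,0.1,6.1,0,0,0,1,0.1,0.1,6.1,0,0,0,1],
)

```text
time: 10.8
eef_pos: [0.5565, -0.0226, 0.1331]
tcp_rot: [0.977, -0.214, 0.0, -0.0]
contact_force: [-0.1, -0.2, -4.3]
opening: 0.223
finger_force: 99.1
```

```bash
python3 -c "
from h import *
plan((.555,-.0205,.12),-.43)
print(telemetry.get_state()['wrist_torque'].round(2))
"
```

```text
at [ 0.5565 -0.0226  0.1331] shift cm [-0.22 -0.13  1.31] turn deg [-0.  -0.  -0.1] F [-0.1 -0.2 -4.3] t 10.8
[0.1  0.02 0.02]
```

```bash
cat >> h.py <<'E'
def avg(n=8):
    P=[];F=[]
    for _ in range(n):
        s=telemetry.get_state();P.append(s["eef_pos"]);F.append(s["contact_force"]);vision.read_camera("top")
    print("avg",np.mean(P,0).round(4),"std",np.std(P,0).round(4),"F",np.mean(F,0).round(1)); return np.mean(P,0)
E
python3 -c "
from h import *
m=avg();s=telemetry.get_state();print(R.from_quat(s['tcp_rot']).inv().apply(np.array([.555,-.0205,.125])-m)*100)
"
```

```text
avg [ 0.5566 -0.0224  0.1336] std [0.0001 0.0001 0.0002] F [-0.4 -0.1 -3.3]
[-0.22469103 -0.109699    0.85652669]
```

Request:
arm_command(
  series=[-0.2,-0.1,-0.4,0,0,0,1,-0.2,-0.1,-0.4,0,0,0,1,-0.2,-0.1,-0.4,0,0,0,1,-0.2,-0.1,-0.4,0,0,0,1],
)

```text
time: 11.53
eef_pos: [0.555, -0.0205, 0.1373]
tcp_rot: [0.977, -0.213, 0.0, 0.0]
contact_force: [-0.6, 0.3, -3.3]
opening: 0.22
finger_force: 99.1
```

```bash
python3 -c "
from h import *
m=avg(4);s=telemetry.get_state();print(R.from_quat(s['tcp_rot']).inv().apply(np.array([.555,-.0205,.125])-m)*100)
c=cam('side');p=w2pix(c,[(.555,-.0205,.065)])[0];x,y=(p-[40,55]).astype(int)
cv2.imwrite('pics/s5.png',cv2.convertScaleAbs(cv2.resize(c['color'][y:y+80,x:x+80],None,fx=7,fy=7,interpolation=cv2.INTER_CUBIC),alpha=1.4,beta=10))
"
```

```text
avg [ 0.5549 -0.0205  0.1371] std [0.0001 0.     0.0001] F [-0.3  0.2 -3.3]
[ 0.01326241 -0.00264331  1.21049799]
```

View pics/s5.png

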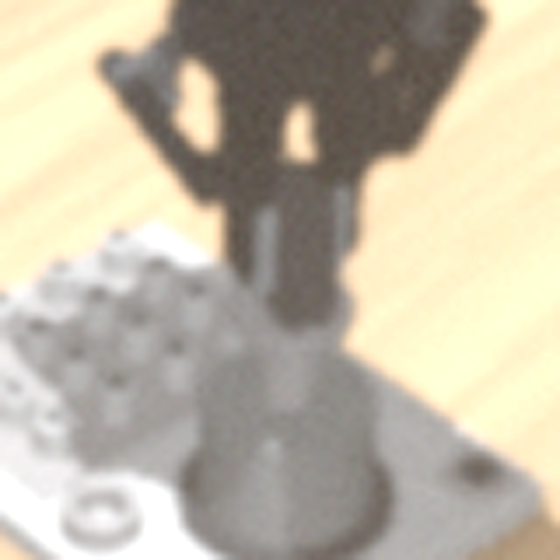

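The side view shows the shaft at about (300,360), upright over the boss with its tip near the bore at about (288,405). I'll descend gently.

Request:
arm_command(
  series=[0,0,0.4,0,0,0,1,0,0,0.7,0,0,0,1,0,0,1,0,0,0,1,0,0,1.2,0,0,0,1,0,0,1.2,0,0,0,1],
)

```text
time: 12.2
eef_pos: [0.555, -0.0206, 0.1245]
tcp_rot: [0.977, -0.214, 0.0, 0.0]
contact_force: [1.4, -1.0, -4.7]
opening: 0.221
finger_force: 99.1
```

```bash
python3 -c "
from h import *
m=avg(3);print(telemetry.get_state()['wrist_torque'].round(2))
"
```

```text
avg [ 0.555  -0.0206  0.1247] std [0.     0.     0.0001] F [ 0.9 -0.9 -4.3]
[-0.13 -0.23 -0.01]
```

It is in the bore, about 9 mm deep with no axial force. I'll go on to the key's height.

Request:
arm_command(
  series=[0,0,0.3,0,0,0,1,0,0,0.6,0,0,0,1,0,0,0.9,0,0,0,1,0,0,1.1,0,0,0,1,0,0,1.3,0,0,0,1,0,0,1.3,0,0,0,1,0,0,1.3,0,0,0,1],
)

```text
time: 12.93
eef_pos: [0.5549, -0.0205, 0.1118]
tcp_rot: [0.977, -0.214, 0.0, 0.0]
contact_force: [0.8, -1.3, -5.0]
opening: 0.222
finger_force: 99.0
```

```bash
python3 -c "
from h import *
m=avg(3);print(telemetry.get_state()['wrist_torque'].round(2))
"
```

```text
avg [ 0.555  -0.0205  0.1118] std [0.     0.     0.0001] F [ 1.9 -1.4 -4.5]
[-0.22 -0.44  0.02]
```

Request:
arm_command(
  series=[0,0,0.2,0,0,0,1,0,0,0.4,0,0,0,1,0,0,0.6,0,0,0,1,0,0,0.6,0,0,0,1],
)

```text
time: 13.42
eef_pos: [0.5552, -0.0205, 0.1069]
tcp_rot: [0.977, -0.213, 0.0, 0.0]
contact_force: [-0.5, -0.5, 2.9]
opening: 0.224
finger_force: 99.8
```

```bash
python3 -c "
from h import *
m=avg(3);print(telemetry.get_state()['wrist_torque'].round(2))
"
```

```text
avg [ 0.5552 -0.0205  0.1069] std [0. 0. 0.] F [-0.9 -0.8  3.8]
[-0.06  0.16  0.03]
```

The sleeve's spring is met at the expected height, so the key is in the keyway. I'll push down to seat the flange.

Request:
arm_command(
  series=[0,0,0.2,0,0,0,1,0,0,0.4,0,0,0,1,0,0,0.6,0,0,0,1,0,0,0.8,0,0,0,1,0,0,0.9,0,0,0,1,0,0,0.9,0,0,0,1,0,0,0.9,0,0,0,1],
  force=120,
)

```text
time: 14.15
eef_pos: [0.5555, -0.0206, 0.1009]
tcp_rot: [0.977, -0.213, -0.0, 0.0]
contact_force: [-7.8, 1.4, 19.8]
opening: 0.22
finger_force: 119.2
```

```bash
python3 -c "
from h import *
m=avg(3);print(telemetry.get_state()['wrist_torque'].round(2))
"
```

```text
avg [ 0.5554 -0.0206  0.1009] std [0. 0. 0.] F [-7.7  0.7 19.4]
[ 0.16  1.42 -0.  ]
```

Request:
arm_command(
  series=[-0.05,0,0.2,0,0,0,1,-0.05,0,0.2,0,0,0,1,-0.05,0,0.2,0,0,0,1],
)

```text
time: 14.55
eef_pos: [0.5555, -0.0205, 0.1008]
tcp_rot: [0.977, -0.213, -0.0, 0.0]
contact_force: [-12.1, 1.7, 28.0]
opening: 0.218
finger_force: 120.4
```

Run:
```python
from h import *
m=avg(3);s=telemetry.get_state();print(s['wrist_torque'].round(2),s['finger_force'],s['time'])
c=cam('side');p=w2pix(c,[(.555,-.0205,.065)])[0];x,y=(p-[30,40]).astype(int)
cv2.imwrite('pics/s6.png',cv2.convertScaleAbs(cv2.resize(c['color'][y:y+65,x:x+65],None,fx=9,fy=9,interpolation=cv2.INTER_CUBIC),alpha=1.6,beta=10))
```

```text
avg [ 0.5555 -0.0205  0.1008] std [0. 0. 0.] F [-11.6   1.4  27.8]
[ 0.19  2.02 -0.06] 120.35601854324341 14.7
```

View pics/s6.png

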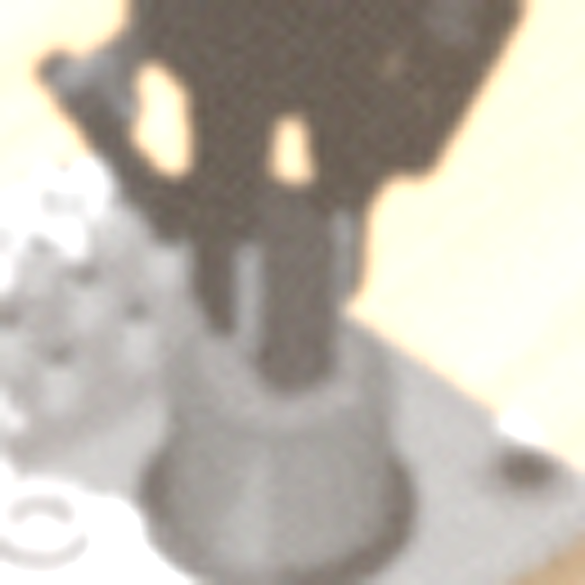

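The extra 9 N moved nothing, so this is a hard stop. The grasp was made 71.8 mm above the tip, so a seated shaft puts the TCP at 0.029 + 0.0718 = 0.1008 m, which is the measured height. The picture shows the flange down on the boss, with the handle base at about (292,390).

```bash
python3 -c "
from plant import ctrl
print(ctrl.sign_off())"
```

```text
the job is handed in; nothing more can be done
None
```

The job is handed in: I pressed the large button and then the small one fully, leaving the middle one alone, and the shaft is keyed and seated on the boss, gripped and pressed down (hand-in returned no verdict).

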